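Open the notions case and unscrew the button jar

TASK

Lift the lid of the wooden notions case fully open and ease it gently back until it rests on its stop. Then unscrew the tight cap of the square glass button jar until its threads let go, leaving the jar seated upright in its nest block inside the case. Finish with the gripper still holding the cap level, just above the jar's mouth and clear of it (a finger's width or so), without letting go; leave the other things on the counter alone.

Things in the scene. Friction and masses are not known exactly. Their poses are not given: they have to be found in the camera images.
- case: Fixed open-topped wooden case on the counter, outside 164 (its x) x 260 (its y) x 92 mm high, walls and floor 6 mm. Origin: centre of its underside; -x side is the front, +x side carries the hinge; z up. The nest block with the jar stands near the middle of its floor, up to 50 mm off along y, hidden while the lid is shut.
- lid (a joint): Hinge of the case's wooden lid (164 x 260 x 10 mm, 0.22 kg, moves easily, no spring): 0 shut, grows as the front edge lifts, stop at 1.75 rad (a little back past upright). Let go below about 1.5 rad it falls shut, above about 1.65 it falls onto its stop.
- lid_tongue (a point): Grip point on the lid's brass pull tongue: bar 18 mm wide (along the hinge), 6 mm thick, sticking out 47 mm from the middle of the lid's front edge. The point is 32 mm out, at mid-thickness: with the lid shut 97 mm above the counter, 196 mm from the hinge line and 5 mm above it. x to the hinge, y along it, z out of the lid's top. Pinched across its width it pivots between the pads as it swings.
- lid_hinge (a point): Fixed point in the middle of the lid's hinge line, 92 mm above the counter at the top of the case's far wall, 82 mm from the case's centre; axes as the case's, y along the hinge; positive lid rotation is right-handed about +y.
- nest: Fixed light wooden block 90 x 90 x 26 mm on the case's floor, aligned with the case, with a 60 mm square pocket 20 mm deep that keeps the jar from turning. Origin: centre of its underside (6 mm above the counter); z up. The pocket's floor is 6 mm above the origin.
- jar: Loose glass jar of buttons, about 0.5 kg: square body 58 x 58 x 46 mm, then a round threaded neck (41 mm over the thread). Origin: centre of its underside, 12 mm above the counter when seated; z up. It stands in the nest's pocket with 1 mm play per side: the pocket stops it turning, but pulling up before the thread is free lifts it out.
- jar_mouth (a point): Centre of the jar's mouth, the top of its springy rubber seal when uncapped, 69 mm above the jar's origin, axes as the jar's. Two-start thread: between 1.9 and 2.7 rad of turn the cap's two inner tabs stand in the gaps and it lifts straight off; near 2.9 rad they meet the next thread. The seal presses the tight cap up: up to 0.5 N m to start, less as it rises.
- cap: Knurled round aluminium screw cap, 50 mm across, 16 mm high, 40 g. Origin: centre of its lower edge; z up. Tight, this edge is 54 mm above the jar's origin (66 above the counter, 8 above the jar's shoulder), its x as the jar's x. Right-hand thread: unscrews counterclockwise from above, rises 11.5 mm per turn, is free from 1.85 to 2.7 rad of turn (see jar_mouth). Left half turned, it stays.
- clamp_block: Bystander, loose: small steel C-clamp holding a brass buckle on a wooden block, 90 x 83 x 101 mm. Origin: under the wooden block's centre.
- pencil_pot: Bystander, loose: stoneware pot 76 mm across, 95 mm high, pencils up to about 165 mm. Origin: centre of its underside.
- seam_gauge: Bystander, loose: flat aluminium seam gauge 150 x 22 x 4 mm with a slider. Origin: centre of its underside, x along its length.
- button: Bystander, loose: ivory-coloured resin button, 32 mm across, 6 mm thick. Origin: centre of its underside.

How it is judged:
By the outcome, as a careful person would: the job done as asked, in the order asked, and still so for the second after the job is handed in, while the arm keeps its last pose, push and grip.
It also fails if it takes over 58 s, if anything falls off the work surface, if the arm or the gripper's body presses on something with over 40 N, if the wrist force passes 120 N, or if a joint passes its speed limit or range.

ROBOT

A 7-joint arm with a two-finger parallel gripper is mounted at the origin on the work surface. World frame = base frame: x ahead of the robot, y to its left, z up, the work surface at z = 0. Lengths are in m, angles in degrees, forces in N, time in s.
With the tool pointing down it reaches from about 0.425 to 0.875 m from the base axis. Payload 4.7 kg.
Tool frame: the origin (TCP) lies at the very end of the fingers, on their centre line; the grasp point (between the pads) lies 19 mm behind it (env.grip_point_offset is the distance from the TCP to the grasp point, in m); z points along the fingers, y is the line along which they close (so a half turn about z gives the same grasp; the last joint's range is limited). The gripper opens to 87 mm and grips with 3 to 60 N. Pads are 19 mm wide; open, the fingers measure 117 mm over their backs; the gripper's body (75 mm by 190 mm) begins 51 mm behind the grasp point.
Start: joints at [-69.723, 18.392, -4.016, 83.108, 1.295, 78.541, -3.26], TCP at [0.217, 0.613, 0.223] pointing down, gripper open.
Joint ranges: [-163.93, 163.93], [-17.29, 119.83], [-79.2, 71.16], [3.27, 140.29], [-89.18, 269.18], [5.43, 117.66], [-154.24, 154.24]. Speed limits (degrees/s): [147.25, 147.25, 180, 180, 180, 180, 180].

INTERFACE

Orientations are given as [roll, pitch, yaw] about the fixed x, y, z axes, in that order (R = Rz(yaw) Ry(pitch) Rx(roll)).
In Python, from cell import env gives the robot as it stands.
- The arm moves only by the tool jog_arm, never from a script. Its argument "motion" is a list of rows, each an object of numbers: "x", "y", "z": the shift along the tool's x, y, z in cm; "ax", "ay", "az": the turn, a rotation vector about the tool's x, y, z in degrees. In form: [{"x": .., "y": .., "z": .., "ax": .., "ay": .., "az": ..}, ...]. A call has exactly 5 rows; each row shifts and turns the commanded pose from where the row before left it, along the tool's axes as they then stand; what a row does not reach is not made up. A row lasts 1/10 s, in which the tool goes at most 50 mm and 8.59 degrees, less where a joint would pass 70% of its speed; a pose out of reach is approached as far as the arm can. A call is refused whole if a number of a shift passes 5 or a number of a turn 8.59, either way. A call with a gripper value outside its range is refused whole. "claw" is the gripper command: -1 is shut, 1 is fully open, values between are in proportion, set as the call begins (left out, the last holds). The fingers move at their own pace and stop on an object; "squeeze" is the grip in N (left out, the last holds). Time passes only in rows, so rows that do not move let the fingers close, or fill a call up. It gives the time, the measured TCP pose, the force, the opening and the grip force at its end, in the units of the state.
- env.get_obs(): the state, without advancing time (a new reading comes with each control period).
- env.read_camera(name): name is "side" or "top"; returns the picture (480x640x3 uint8, red, green, blue); there is no depth.
- env.camera_params(name): a dict with "fx", "fy", "cx", "cy" (pixels), "extrinsics" (4x4, takes a point from world to camera coordinates). Camera axes: x right, y up, looking along -z (the intrinsics and any distortion apply to the point x, -y, -z); pixel columns grow to the right and rows downward; lengths in m; the calibration is good to about 2 mm. A picture is of the moment at which its call begins. camera_params takes no time and is no camera call.
- env.sign_off(): hands the job in; it is judged then, once.
The state is a dict: "time_s": time; "qpos": joint angles; "joint_velocities": joint speeds; "effort": joint torques, N m; "tool_pos": TCP position; "tool_rot": TCP orientation; "force": force on the tool from outside, world axes, zero at the start; "wrist_torque": the same for the moment, N m; "grip_width": finger opening in m; "grasp_force": force on a finger pad.
Only numpy, scipy, OpenCV 4.12 (cv2) and the standard library are available. Lean on these libraries where they do the work, as an engineer would, in place of code of your own. Each camera call takes 0.05 s, during which the arm holds its last target. There are 200 camera calls.

## Working session

There is one attempt and no reset: what is moved stays moved. The work goes in short steps, Python scripts to look and compute and a tool call to move; the robot and the scene stay as the last step left them, time stands still between calls to the robot, and variables do not carry over. Pictures are saved under pics/ and viewed, at most 10 in all, crops included, and the job is handed in when it is done.

Besides the shell and the picture viewer there is one more tool, called by a JSON object that holds its "api" and its "payload", one argument or row to a line. jog_arm: Moves the arm, as the interface text tells. Its arguments: {"type":"object","properties":{"motion":{"type":"array"},"claw":{"type":"number"},"squeeze":{"type":"number"}},"required":["motion"]}

```bash
mkdir -p pics; ls; python3 - <<'E'
from cell import env
import cv2
print(env.get_obs())
for n in("top","side"):
    im=env.read_camera(n); cv2.imwrite(f"pics/{n}0.png",im[:,:,::-1]); print(n,env.camera_params(n))
E
```

```text
pics
{'time_s': 0.0, 'qpos': array([-69.72216781,  18.43959586,  -4.01554556,  83.17486924,
         1.29633372,  78.54024059,  -3.26022551]), 'joint_velocities': array([ 0.02222223, -0.02230321, -0.05037126,  0.05761541,  0.00911224,
        0.02321178,  0.01557634]), 'effort': array([ 4.68200471e-05, -4.91305089e+01, -4.04218035e-01, -3.12515795e+01,
       -6.38970640e-02,  4.40039474e-02,  1.76147032e-04]), 'tool_pos': array([0.21652548, 0.61229179, 0.22145573]), 'tool_rot': array([-1.79890611e+02,  7.02340532e-03,  1.60531978e+02]), 'force': array([-0.00793538, -0.38323862,  0.40329567]), 'wrist_torque': array([-0.00733233,  0.00273827,  0.0156131 ]), 'grasp_force': 0.0, 'grip_width': 0.08714898981378565}
top {'fx': 549.1255947206398, 'fy': 549.1255947206398, 'cx': 321.2653047978634, 'cy': 236.8333864456936, 'extrinsics': array([[-0.02441122, -0.99969653,  0.00330643,  0.01169975],
       [ 0.98136297, -0.02333268,  0.19074146, -0.50328629],
       [-0.19060643,  0.00790104,  0.98163474, -1.1195446 ],
       [ 0.        ,  0.        ,  0.        ,  1.        ]])}
side {'fx': 460.1521559328956, 'fy': 460.1521559328956, 'cx': 318.5782749485008, 'cy': 242.7989550526938, 'extrinsics': array([[ 0.95180071, -0.30660226, -0.00839417, -0.48103184],
       [ 0.16653774,  0.49362199,  0.85358217, -0.15681855],
       [-0.25756667, -0.81383806,  0.52089061, -0.92747616],
       [ 0.        ,  0.        ,  0.        ,  1.        ]])}
```

View pics/top0.png

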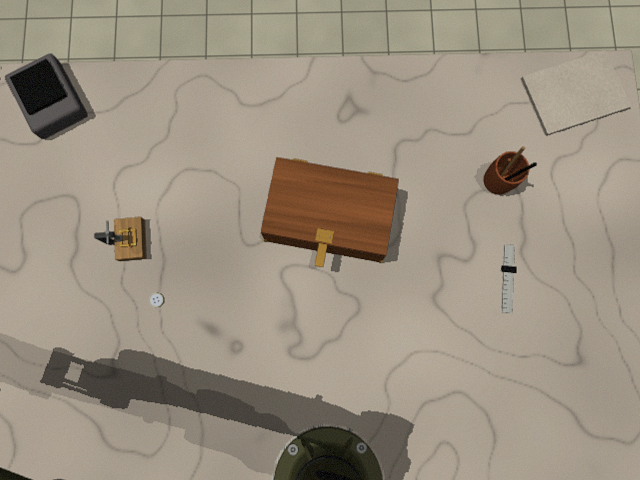

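View pics/side0.png

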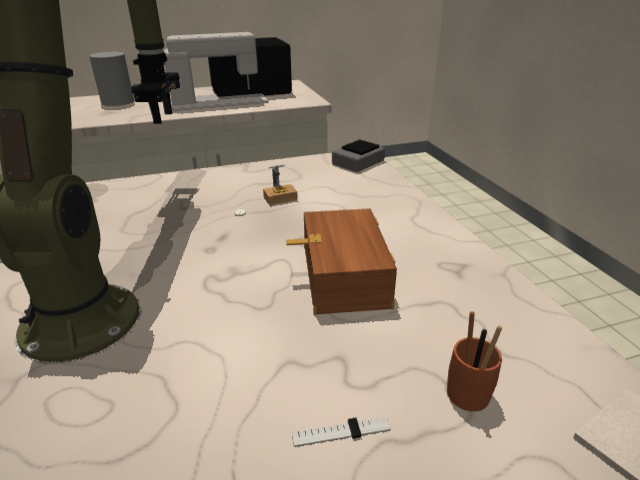

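The top view shows the shut case: lid corners near (277,157), (398,179), (262,234) and (385,252), and the brass tongue running to about (321,266). The side view agrees, with the tongue at (287-320,240). Bystanders are well clear of it.

```bash
cat > h.py <<'E'
import numpy as np, cv2
from cell import env
def proj(n,p):
    c=env.camera_params(n); q=c["extrinsics"][:3,:3]@np.asarray(p,float)+c["extrinsics"][:3,3]
    return np.array([c["cx"]+c["fx"]*q[0]/-q[2], c["cy"]+c["fy"]*-q[1]/-q[2]])
def ray(n,uv):
    c=env.camera_params(n);R=c["extrinsics"][:3,:3];o=-R.T@c["extrinsics"][:3,3]
    return o,R.T@np.array([(uv[0]-c["cx"])/c["fx"],-(uv[1]-c["cy"])/c["fy"],-1])
def onz(n,uv,z):
    o,d=ray(n,uv); return o+d*(z-o[2])/d[2]
E
python3 - <<'E'
from h import *
im=cv2.imread("pics/top0.png");hsv=cv2.cvtColor(im,cv2.COLOR_BGR2HSV)
roi=np.zeros(im.shape[:2],np.uint8);roi[140:285,240:420]=1
H,S,V=cv2.split(hsv)
br=((S>100)&(roi>0)).astype(np.uint8)
c=max(cv2.findContours(br,0,2)[0],key=cv2.contourArea)
print("poly",cv2.approxPolyDP(c,5,True)[:,0].tolist())
te=((H>17)&(H<32)&(S>120)&(V>120)&(roi>0)).astype(np.uint8)
t=max(cv2.findContours(te,0,2)[0],key=cv2.contourArea)
print("tongue",cv2.approxPolyDP(t,2,True)[:,0].tolist())
ys,xs=np.nonzero(te)
low=ys>246; print([ (y,xs[ys==y].min(),xs[ys==y].max()) for y in range(228,270,4) if (ys==y).any()])
for p in [(290,V[225:262,290]),(360,V[235:270,360])]: print(p)
B=lambda p:onz("top",p,.102)
a,b=B((277,157)),B((398,179));print(a,b,np.linalg.norm(a-b))
# side tongue
im=cv2.imread("pics/side0.png");H,S,V=cv2.split(cv2.cvtColor(im,cv2.COLOR_BGR2HSV))
te=((H>17)&(H<32)&(S>120)&(V>100)).astype(np.uint8);te[:,:270]=0;te[:220]=0;te[255:]=0
t=max(cv2.findContours(te,0,2)[0],key=cv2.contourArea);print("side",cv2.approxPolyDP(t,1.5,True)[:,0].tolist())
E
```

```text
poly [[276, 158], [261, 228], [265, 241], [316, 249], [319, 266], [326, 251], [382, 261], [397, 179]]
tongue [[317, 229], [316, 240], [331, 242], [333, 231]]
[(232, np.int64(317), np.int64(333)), (236, np.int64(316), np.int64(332)), (240, np.int64(316), np.int64(331)), (244, np.int64(319), np.int64(325)), (248, np.int64(318), np.int64(326)), (252, np.int64(317), np.int64(325)), (256, np.int64(316), np.int64(324)), (260, np.int64(316), np.int64(323)), (264, np.int64(315), np.int64(322))]
(290, array([111, 117, 115, 114, 105, 104, 109, 118, 119, 121, 120, 124,  87,
        67,  52,  46,  45,  53,  51,  45,  62, 154, 177, 172, 171, 175,
       174, 175, 173, 171, 172, 177, 175, 177, 175, 174, 177], dtype=uint8))
(360, array([119, 123, 125, 128, 132, 129, 111, 112, 112, 119, 119, 119, 122,
       124, 119,  80,  54,  49,  49,  45,  46,  48,  47,  72, 150, 171,
       168, 168, 166, 164, 165, 164, 165, 165, 163], dtype=uint8))
[0.66480468 0.08816937 0.102     ] [ 0.61121422 -0.16184439  0.102     ] 0.25569282852034536
side [[307, 238], [287, 240], [287, 244], [305, 243]]
```

```bash
python3 - <<'E'
from h import *
B=lambda p,z=.102:onz("top",p,z)
a,b=B((276.5,157.5)),B((398,179));f,g=B((290,237)),B((360,250))
u=(a-b)[:2];u/=np.linalg.norm(u);v=(f-g)[:2];v/=np.linalg.norm(v)
print("yaws",np.degrees(np.arctan2(-u[0],u[1])),np.degrees(np.arctan2(-v[0],v[1])))
n=np.array([u[1],-u[0]]);print("depth",n@(a-f)[:2],n@(b-g)[:2])
T=[B(p,.1) for p in[(322.3,248),(320.3,256),(318.8,264),(318.3,267)]];print(np.array(T),"out",[n@(f-t)[:2] for t in T])
print("lat", u@((a+b)/2)[:2],[u@t[:2] for t in T])
# side tip mid z=.097
for p in[(287,242),(306,240.5)]:print("side",onz("side",p,.097))
im=cv2.imread("pics/top0.png")[130:290,230:420];cv2.imwrite("pics/c.png",cv2.resize(im,None,fx=4,fy=3.6))
E
```

```text
yaws -11.815545434341848 -12.056232080305506
depth 0.16066807763792196 0.1612732138205681
[[ 0.4703486  -0.00154535  0.1       ]
 [ 0.45407197  0.00289441  0.1       ]
 [ 0.43786292  0.00630351  0.1       ]
 [ 0.43180501  0.00745141  0.1       ]] out [np.float64(0.010035961010937013), np.float64(0.02687681271252978), np.float64(0.04344046747397428), np.float64(0.04960507150896415)]
lat 0.09498832041130538 [np.float64(0.09479673412678907), np.float64(0.09580959516734237), np.float64(0.09582747539012788), np.float64(0.09571062489843175)]
side [0.43653763 0.00617411 0.097     ]
side [ 0.47724841 -0.00094646  0.097     ]
```

{"api": "jog_arm", "payload": {
  "motion": [
    {"x": -2.8,"y": -3.3},
    {"x": -2.8,"y": -3.3},
    {"x": -2.8,"y": -3.3},
    {"x": -2.8,"y": -3.3},
    {"x": -2.8,"y": -3.3}
  ],
  "claw": 1
}}

```text
$.motion[0]: bad value
```

{"api": "jog_arm", "payload": {
  "motion": [
    {"x": -2.8,"y": -3.3},
    {"x": -2.8,"y": -3.3},
    {"x": -2.8,"y": -3.3},
    {"x": -2.8,"y": -3.3},
    {"x": -2.8,"y": -3.3}
  ]
}}

```text
$.motion[0]: bad value
```

{"api": "jog_arm", "payload": {
  "motion": [
    {"x": -2.8,"y": -3.3},
    {"x": -2.8,"y": -3.3},
    {"x": -2.8,"y": -3.3},
    {"x": -2.8,"y": -3.3},
    {"az": -7.5}
  ]
}}

```text
$.motion[0]: bad value
```

{"api": "jog_arm", "payload": {
  "motion": [
    {},
    {},
    {},
    {},
    {}
  ]
}}

```text
$.motion[0]: bad value
```

{"api": "jog_arm", "payload": {
  "motion": [
    {"x": -2.8,"y": -3.3,"z": 0,"ax": 0,"ay": 0,"az": 0},
    {"x": -2.8,"y": -3.3,"z": 0,"ax": 0,"ay": 0,"az": 0},
    {"x": -2.8,"y": -3.3,"z": 0,"ax": 0,"ay": 0,"az": 0},
    {"x": -2.8,"y": -3.3,"z": 0,"ax": 0,"ay": 0,"az": 0},
    {"x": -2.8,"y": -3.3,"z": 0,"ax": 0,"ay": 0,"az": 0}
  ],
  "claw": 1
}}

```text
time_s: 0.6
tool_pos: [0.294, 0.4086, 0.2221]
tool_rot: [-180.0, -0.0, 160.5]
force: [0.6, 0.2, 0.6]
grip_width: 0.0871
grasp_force: 0.0
```

{"api": "jog_arm", "payload": {
  "motion": [
    {"x": -2.8,"y": -3.3,"z": 0,"ax": 0,"ay": 0,"az": 0},
    {"x": -2.8,"y": -3.3,"z": 0,"ax": 0,"ay": 0,"az": 0},
    {"x": -2.8,"y": -3.3,"z": 0,"ax": 0,"ay": 0,"az": 0},
    {"x": -2.8,"y": -3.3,"z": 0,"ax": 0,"ay": 0,"az": 0},
    {"x": -2.8,"y": -3.3,"z": 0,"ax": 0,"ay": 0,"az": 0}
  ]
}}

```text
time_s: 1.1
tool_pos: [0.3708, 0.2065, 0.2223]
tool_rot: [180.0, -0.0, 160.5]
force: [0.4, -0.1, 0.7]
grip_width: 0.087
grasp_force: 0.0
```

{"api": "jog_arm", "payload": {
  "motion": [
    {"x": -2.8,"y": -3.3,"z": 0,"ax": 0,"ay": 0,"az": 0},
    {"x": -2.8,"y": -3.3,"z": 0,"ax": 0,"ay": 0,"az": 0},
    {"x": -2.8,"y": -3.3,"z": 0,"ax": 0,"ay": 0,"az": 0},
    {"x": -2.8,"y": -3.3,"z": 0,"ax": 0,"ay": 0,"az": 0},
    {"x": 0,"y": 0,"z": 0,"ax": 0,"ay": 0,"az": -7.5}
  ]
}}

```text
time_s: 1.6
tool_pos: [0.4336, 0.0404, 0.2226]
tool_rot: [-179.9, 0.1, 167.6]
force: [-0.2, -0.1, 0.3]
grip_width: 0.0869
grasp_force: 0.0
```

```bash
cat >> h.py <<'E'
from scipy.spatial.transform import Rotation as Ro
G=np.array([.4487,.0036,.097]); N=np.array([np.cos(np.radians(-12)),np.sin(np.radians(-12)),0]); HG=np.array([.6404,-.0372,.092])
def to(p):
    o=env.get_obs();R=Ro.from_euler("xyz",o["tool_rot"],degrees=True).as_matrix()
    return R.T@(np.asarray(p)-o["tool_pos"])*100
E
python3 - <<'E'
from h import *
o=env.get_obs();print(o["time_s"],o["tool_pos"],o["tool_rot"],o["qpos"]);print(to(G-[0,0,.019]))
E
```

```text
1.6 [0.43359652 0.04035927 0.22264822] [-1.79938624e+02  6.57207810e-02  1.67620033e+02] [-40.32419762 -10.4245413   28.19221616 112.47929481   5.12386102
  76.74852735  63.91820947]
[-2.24673078 -3.25114357 14.47089943]
```

{"api": "jog_arm", "payload": {
  "motion": [
    {"x": -2.2,"y": -3.3,"z": 0,"ax": 0,"ay": 0,"az": 0},
    {"x": 0,"y": 0,"z": 4,"ax": 0,"ay": 0,"az": 0},
    {"x": 0,"y": 0,"z": 4,"ax": 0,"ay": 0,"az": 0},
    {"x": 0,"y": 0,"z": 3,"ax": 0,"ay": 0,"az": 0},
    {"x": 0,"y": 0,"z": 0,"ax": 0,"ay": 0,"az": 0}
  ]
}}

```text
time_s: 2.1
tool_pos: [0.4432, 0.0091, 0.1088]
tool_rot: [-179.8, -0.4, 168.0]
force: [0.1, -1.0, 0.5]
grip_width: 0.0869
grasp_force: 0.0
```

```bash
python3 - <<'E'
from h import *
im=env.read_camera("top");cv2.imwrite("pics/t1.png",cv2.resize(im[150:330,220:440,::-1],None,fx=3,fy=3))
im=env.read_camera("side");cv2.imwrite("pics/s1.png",cv2.resize(im[120:320,220:420,::-1],None,fx=3,fy=3))
o=env.get_obs();print(o["tool_pos"],o["tool_rot"]);print(to(G-[0,0,.019]))
E
```

```text
[0.44689089 0.00968594 0.11290772] [-1.79967564e+02 -2.77092147e-02  1.68030473e+02]
[-0.30488267 -0.55586686  3.49094053]
```

View pics/s1.png

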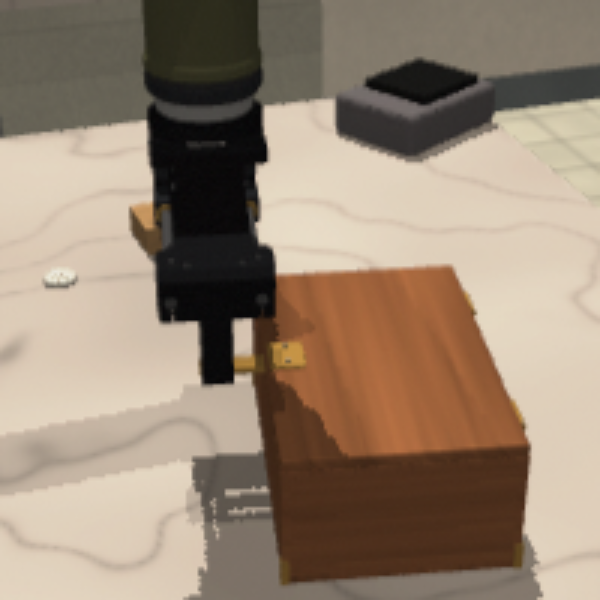

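The side crop shows the open fingers straddling the tongue at about (245,363), with the gripper body above the lid. I'll lower and grip.

{"api": "jog_arm", "payload": {
  "motion": [
    {"x": -0.3,"y": -0.55,"z": 0,"ax": 0,"ay": 0,"az": 0},
    {"x": 0,"y": 0,"z": 2,"ax": 0,"ay": 0,"az": 0},
    {"x": 0,"y": 0,"z": 1.5,"ax": 0,"ay": 0,"az": 0},
    {"x": 0,"y": 0,"z": 0,"ax": 0,"ay": 0,"az": 0},
    {"x": 0,"y": 0,"z": 0,"ax": 0,"ay": 0,"az": 0}
  ]
}}

```text
time_s: 2.7
tool_pos: [0.4499, 0.0036, 0.079]
tool_rot: [180.0, 0.1, 168.0]
force: [-0.2, 0.8, 0.8]
grip_width: 0.0868
grasp_force: 0.0
```

{"api": "jog_arm", "payload": {
  "motion": [
    {"x": 0,"y": 0,"z": 0,"ax": 0,"ay": 0,"az": 0},
    {"x": 0,"y": 0,"z": 0,"ax": 0,"ay": 0,"az": 0},
    {"x": 0,"y": 0,"z": 0,"ax": 0,"ay": 0,"az": 0},
    {"x": 0,"y": 0,"z": 0,"ax": 0,"ay": 0,"az": 0},
    {"x": 0,"y": 0,"z": 0,"ax": 0,"ay": 0,"az": 0}
  ],
  "claw": -1,
  "squeeze": 15
}}

```text
time_s: 3.2
tool_pos: [0.4488, 0.0038, 0.0777]
tool_rot: [180.0, 0.0, 168.0]
force: [0.5, 0.2, -0.7]
grip_width: 0.0554
grasp_force: 0.0
```

{"api": "jog_arm", "payload": {
  "motion": [
    {"x": 0,"y": 0,"z": 0,"ax": 0,"ay": 0,"az": 0},
    {"x": 0,"y": 0,"z": 0,"ax": 0,"ay": 0,"az": 0},
    {"x": 0,"y": 0,"z": 0,"ax": 0,"ay": 0,"az": 0},
    {"x": 0,"y": 0,"z": 0,"ax": 0,"ay": 0,"az": 0},
    {"x": 0,"y": 0,"z": 0,"ax": 0,"ay": 0,"az": 0}
  ]
}}

```text
time_s: 3.7
tool_pos: [0.449, 0.0048, 0.0776]
tool_rot: [179.9, 0.0, 168.0]
force: [0.7, 2.9, 0.3]
grip_width: 0.0176
grasp_force: 15.0
```

```bash
python3 - <<'E'
from h import *
o=env.get_obs();print(o["tool_pos"],o["tool_rot"],o["force"],to(G-[0,0,.019]))
r=np.hypot(.196,.005);p0=np.arctan2(.005,.196)
ph=np.radians(np.linspace(0,100.3,31)); X=r*np.cos(ph+p0)*100;Z=r*np.sin(ph+p0)*100
for i in range(30):print(i,round(np.degrees(ph[i+1]),1),"x %.2f z %.2f"%(X[i+1]-X[i],-(Z[i+1]-Z[i])))
E
```

```text
[0.44898127 0.00480745 0.07760947] [1.79905367e+02 1.39743203e-02 1.68041602e+02] [0.66656847 2.92681    0.33060763] [ 0.00248895 -0.12388807 -0.03925814]
0 3.3 x -0.06 z -1.14
1 6.7 x -0.13 z -1.14
2 10.0 x -0.20 z -1.13
3 13.4 x -0.26 z -1.11
4 16.7 x -0.33 z -1.10
5 20.1 x -0.39 z -1.08
6 23.4 x -0.45 z -1.05
7 26.7 x -0.51 z -1.02
8 30.1 x -0.57 z -0.99
9 33.4 x -0.63 z -0.96
10 36.8 x -0.68 z -0.92
11 40.1 x -0.73 z -0.88
12 43.5 x -0.78 z -0.83
13 46.8 x -0.83 z -0.79
14 50.2 x -0.88 z -0.74
15 53.5 x -0.92 z -0.68
16 56.8 x -0.96 z -0.63
17 60.2 x -0.99 z -0.57
18 63.5 x -1.02 z -0.51
19 66.9 x -1.05 z -0.45
20 70.2 x -1.07 z -0.39
21 73.6 x -1.10 z -0.33
22 76.9 x -1.11 z -0.26
23 80.2 x -1.13 z -0.20
24 83.6 x -1.14 z -0.13
25 86.9 x -1.14 z -0.07
26 90.3 x -1.14 z 0.00
27 93.6 x -1.14 z 0.07
28 97.0 x -1.14 z 0.13
29 100.3 x -1.13 z 0.20
```

{"api": "jog_arm", "payload": {
  "motion": [
    {"x": -0.06,"y": 0.1,"z": -1.14,"ax": 0,"ay": 0,"az": 0},
    {"x": -0.13,"y": 0,"z": -1.14,"ax": 0,"ay": 0,"az": 0},
    {"x": -0.2,"y": 0,"z": -1.13,"ax": 0,"ay": 0,"az": 0},
    {"x": -0.26,"y": 0,"z": -1.11,"ax": 0,"ay": 0,"az": 0},
    {"x": -0.33,"y": 0,"z": -1.1,"ax": 0,"ay": 0,"az": 0}
  ]
}}

```text
time_s: 4.2
tool_pos: [0.4587, 0.0027, 0.1349]
tool_rot: [180.0, 0.0, 168.0]
force: [2.3, 0.7, -2.0]
grip_width: 0.0178
grasp_force: 15.0
```

{"api": "jog_arm", "payload": {
  "motion": [
    {"x": -0.39,"y": 0,"z": -1.08,"ax": 0,"ay": 0,"az": 0},
    {"x": -0.45,"y": 0,"z": -1.05,"ax": 0,"ay": 0,"az": 0},
    {"x": -0.51,"y": 0,"z": -1.02,"ax": 0,"ay": 0,"az": 0},
    {"x": -0.57,"y": 0,"z": -0.99,"ax": 0,"ay": 0,"az": 0},
    {"x": -0.63,"y": 0,"z": -0.96,"ax": 0,"ay": 0,"az": 0}
  ]
}}

```text
time_s: 4.7
tool_pos: [0.4838, -0.0026, 0.1855]
tool_rot: [180.0, -0.0, 168.0]
force: [0.5, 1.7, -2.3]
grip_width: 0.0176
grasp_force: 15.0
```

```bash
python3 - <<'E'
from h import *
o=env.get_obs();print(o["tool_pos"],o["tool_rot"],o["force"],o["wrist_torque"],o["grip_width"])
g=o["tool_pos"]+[0,0,.019]-HG;print(np.degrees(np.arctan2(g[2],-N@g))-1.5,np.hypot(g[2],N@g))
im=env.read_camera("side");cv2.imwrite("pics/s2.png",cv2.resize(im[60:320,200:460,::-1],None,fx=2.3,fy=2.3))
E
```

```text
[ 0.48381959 -0.00256163  0.18545729] [ 1.79995888e+02 -2.26687483e-02  1.68038889e+02] [ 0.46559029  1.70856152 -2.25747223] [ 0.44625436 -0.0921481   0.01026597] 0.017590366442609345
33.54113865391672 0.1958625170430142
```

View pics/s2.png

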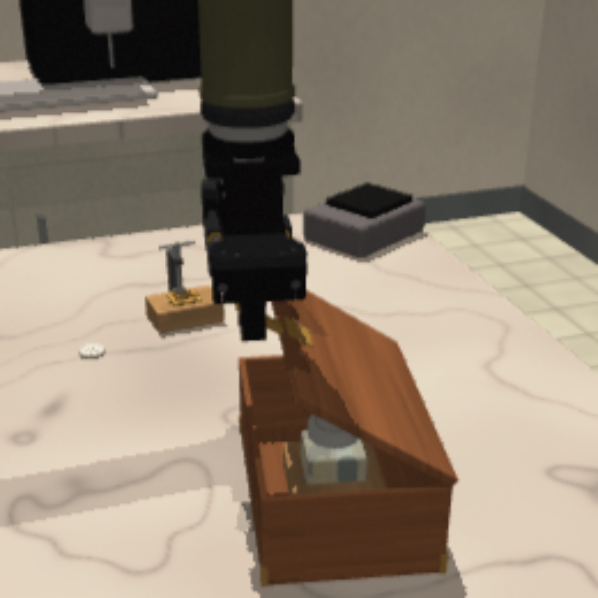

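The lid is lifting with the tongue held, and the jar shows inside at about (333,455). I'll continue the arc.

{"api": "jog_arm", "payload": {
  "motion": [
    {"x": -0.68,"y": 0,"z": -0.92,"ax": 0,"ay": 0,"az": 0},
    {"x": -0.73,"y": 0,"z": -0.88,"ax": 0,"ay": 0,"az": 0},
    {"x": -0.78,"y": 0,"z": -0.83,"ax": 0,"ay": 0,"az": 0},
    {"x": -0.83,"y": 0,"z": -0.79,"ax": 0,"ay": 0,"az": 0},
    {"x": -0.88,"y": 0,"z": -0.74,"ax": 0,"ay": 0,"az": 0}
  ]
}}

```text
time_s: 5.25
tool_pos: [0.5226, -0.0108, 0.2269]
tool_rot: [180.0, 0.0, 168.0]
force: [1.9, 1.5, -3.7]
grip_width: 0.0179
grasp_force: 15.0
```

{"api": "jog_arm", "payload": {
  "motion": [
    {"x": -0.92,"y": 0,"z": -0.68,"ax": 0,"ay": 0,"az": 0},
    {"x": -0.96,"y": 0,"z": -0.63,"ax": 0,"ay": 0,"az": 0},
    {"x": -0.99,"y": 0,"z": -0.57,"ax": 0,"ay": 0,"az": 0},
    {"x": -1.02,"y": 0,"z": -0.51,"ax": 0,"ay": 0,"az": 0},
    {"x": -1.05,"y": 0,"z": -0.45,"ax": 0,"ay": 0,"az": 0}
  ]
}}

```text
time_s: 5.75
tool_pos: [0.5705, -0.0209, 0.2547]
tool_rot: [-180.0, -0.1, 168.1]
force: [0.8, 1.6, -5.2]
grip_width: 0.018
grasp_force: 15.0
```

{"api": "jog_arm", "payload": {
  "motion": [
    {"x": -1.07,"y": 0,"z": -0.39,"ax": 0,"ay": 0,"az": 0},
    {"x": -1.1,"y": 0,"z": -0.33,"ax": 0,"ay": 0,"az": 0},
    {"x": -1.11,"y": 0,"z": -0.26,"ax": 0,"ay": 0,"az": 0},
    {"x": -1.13,"y": 0,"z": -0.2,"ax": 0,"ay": 0,"az": 0},
    {"x": -1.14,"y": 0,"z": -0.13,"ax": 0,"ay": 0,"az": 0}
  ]
}}

```text
time_s: 6.25
tool_pos: [0.6242, -0.0323, 0.2669]
tool_rot: [-179.9, -0.2, 168.1]
force: [-0.3, 2.2, -6.0]
grip_width: 0.0176
grasp_force: 15.0
```

{"api": "jog_arm", "payload": {
  "motion": [
    {"x": -1.14,"y": 0,"z": -0.07,"ax": 0,"ay": 0,"az": 0},
    {"x": -1.0,"y": 0,"z": 0,"ax": 0,"ay": 0,"az": 0},
    {"x": -0.8,"y": 0,"z": 0.03,"ax": 0,"ay": 0,"az": 0},
    {"x": -0.6,"y": 0,"z": 0.05,"ax": 0,"ay": 0,"az": 0},
    {"x": -0.5,"y": 0,"z": 0.06,"ax": 0,"ay": 0,"az": 0}
  ]
}}

```text
time_s: 6.75
tool_pos: [0.6633, -0.0405, 0.2658]
tool_rot: [-180.0, -0.2, 168.0]
force: [-1.9, 2.2, -9.7]
grip_width: 0.0179
grasp_force: 15.0
```

```bash
python3 - <<'E'
from h import *
o=env.get_obs();print(o["tool_pos"],o["tool_rot"],o["force"],o["wrist_torque"],o["grip_width"])
g=o["tool_pos"]+[0,0,.019]-HG;print(np.degrees(np.arctan2(g[2],-N@g))-1.5,np.hypot(g[2],N@g))
E
```

```text
[ 0.66331009 -0.04049445  0.26575028] [-179.97663112   -0.18353701  168.04537541] [-1.91638622  2.1955735  -9.6793176 ] [ 0.46351055  0.54360746 -0.0090515 ] 0.017903018268516518
95.33233328294452 0.19412887891927755
```

{"api": "jog_arm", "payload": {
  "motion": [
    {"x": -0.4,"y": 0,"z": 0.14,"ax": 0,"ay": 0,"az": 0},
    {"x": -0.4,"y": 0,"z": 0.09,"ax": 0,"ay": 0,"az": 0},
    {"x": -0.3,"y": 0,"z": 0.05,"ax": 0,"ay": 0,"az": 0},
    {"x": -0.3,"y": 0,"z": 0.05,"ax": 0,"ay": 0,"az": 0},
    {"x": -0.2,"y": 0,"z": 0.03,"ax": 0,"ay": 0,"az": 0}
  ]
}}

```text
time_s: 7.25
tool_pos: [0.6737, -0.0427, 0.2642]
tool_rot: [179.9, -0.8, 168.1]
force: [-20.5, 5.3, 1.8]
grip_width: 0.0181
grasp_force: 15.0
```

{"api": "jog_arm", "payload": {
  "motion": [
    {"x": -0.1,"y": 0,"z": 0.02,"ax": 0,"ay": 0,"az": 0},
    {"x": -0.1,"y": 0,"z": 0.02,"ax": 0,"ay": 0,"az": 0},
    {"x": 0,"y": 0,"z": 0,"ax": 0,"ay": 0,"az": 0},
    {"x": 0,"y": 0,"z": 0,"ax": 0,"ay": 0,"az": 0},
    {"x": 0,"y": 0,"z": 0,"ax": 0,"ay": 0,"az": 0}
  ]
}}

```text
time_s: 7.75
tool_pos: [0.6757, -0.0431, 0.2641]
tool_rot: [179.9, -0.8, 168.1]
force: [-19.9, 5.7, 2.2]
grip_width: 0.0178
grasp_force: 15.0
```

```bash
python3 - <<'E'
from h import *
o=env.get_obs();print(o["tool_pos"],o["tool_rot"],o["force"],o["wrist_torque"],o["grip_width"])
g=o["tool_pos"]+[0,0,.019]-HG;print(np.degrees(np.arctan2(g[2],-N@g))-1.5,np.hypot(g[2],N@g))
im=env.read_camera("side");cv2.imwrite("pics/s3.png",cv2.resize(im[60:320,200:460,::-1],None,fx=2.3,fy=2.3))
E
```

```text
[ 0.6756704 -0.043094   0.2640616] [179.90946805  -0.76105873 168.06863707] [-19.8541135    5.70699972   2.24834055] [1.2399094  4.38175276 0.01559865] 0.017829027156467406
99.09098412924122 0.19437288359122162
```

Backward force of about 20 N at roughly 99-100° means the lid is on its stop. I'll ease off, open the fingers and retreat upward.

{"api": "jog_arm", "payload": {
  "motion": [
    {"x": 0.3,"y": 0,"z": 0,"ax": 0,"ay": 0,"az": 0},
    {"x": 0.2,"y": 0,"z": 0,"ax": 0,"ay": 0,"az": 0},
    {"x": 0,"y": 0,"z": 0,"ax": 0,"ay": 0,"az": 0},
    {"x": 0,"y": 0,"z": 0,"ax": 0,"ay": 0,"az": 0},
    {"x": 0,"y": 0,"z": 0,"ax": 0,"ay": 0,"az": 0}
  ]
}}

```text
time_s: 8.3
tool_pos: [0.6756, -0.0431, 0.2641]
tool_rot: [179.9, -0.1, 168.1]
force: [-5.8, 3.6, -4.0]
grip_width: 0.0175
grasp_force: 15.0
```

{"api": "jog_arm", "payload": {
  "motion": [
    {"x": 0,"y": 0,"z": 0,"ax": 0,"ay": 0,"az": 0},
    {"x": 0,"y": 0,"z": 0,"ax": 0,"ay": 0,"az": 0},
    {"x": 0,"y": 0,"z": 0,"ax": 0,"ay": 0,"az": 0},
    {"x": 0,"y": 0,"z": 0,"ax": 0,"ay": 0,"az": 0},
    {"x": 0,"y": 0,"z": 0,"ax": 0,"ay": 0,"az": 0}
  ],
  "claw": 0.6
}}

```text
time_s: 8.8
tool_pos: [0.6769, -0.0438, 0.2637]
tool_rot: [-180.0, 0.1, 168.0]
force: [-0.1, 0.3, 0.1]
grip_width: 0.0498
grasp_force: 0.0
```

{"api": "jog_arm", "payload": {
  "motion": [
    {"x": 0,"y": 0,"z": -1,"ax": 0,"ay": 0,"az": 0},
    {"x": 0,"y": 0,"z": -2,"ax": 0,"ay": 0,"az": 0},
    {"x": 0,"y": 0,"z": -2,"ax": 0,"ay": 0,"az": 0},
    {"x": 0,"y": 0,"z": -2,"ax": 0,"ay": 0,"az": 0},
    {"x": 2,"y": 0,"z": 0,"ax": 0,"ay": 0,"az": 0}
  ]
}}

```text
time_s: 9.3
tool_pos: [0.6592, -0.0402, 0.3364]
tool_rot: [-180.0, 0.3, 168.0]
force: [0.7, 0.1, 0.4]
grip_width: 0.0691
grasp_force: 0.0
```

{"api": "jog_arm", "payload": {
  "motion": [
    {"x": 4,"y": 0,"z": 0,"ax": 0,"ay": 0,"az": 0},
    {"x": 4.5,"y": 0,"z": 0,"ax": 0,"ay": 0,"az": 0},
    {"x": 4.5,"y": 0,"z": 0,"ax": 0,"ay": 0,"az": 0},
    {"x": 4.5,"y": 0,"z": 0,"ax": 0,"ay": 0,"az": 0},
    {"x": 2,"y": 0,"z": 0,"ax": 0,"ay": 0,"az": 0}
  ]
}}

```text
time_s: 9.8
tool_pos: [0.4636, 0.0016, 0.3343]
tool_rot: [179.8, 0.0, 168.1]
force: [0.0, 0.4, -0.0]
grip_width: 0.07
grasp_force: 0.0
```

```bash
python3 - <<'E'
from h import *
o=env.get_obs();print(o["time_s"],o["tool_pos"],o["tool_rot"],o["force"],o["grip_width"])
im=env.read_camera("top");cv2.imwrite("pics/t4f.png",im[:,:,::-1]);cv2.imwrite("pics/t4.png",cv2.resize(im[120:300,220:440,::-1],None,fx=3.3,fy=3.3))
im=env.read_camera("side");cv2.imwrite("pics/s4f.png",im[:,:,::-1]);cv2.imwrite("pics/s4.png",cv2.resize(im[100:320,260:480,::-1],None,fx=2.7,fy=2.7))
E
```

```text
9.8 [0.46356115 0.00157896 0.33433907] [1.79834167e+02 3.41278432e-02 1.68120697e+02] [ 0.01293809  0.39412763 -0.01609372] 0.06996610283866583
```

View pics/t4.png

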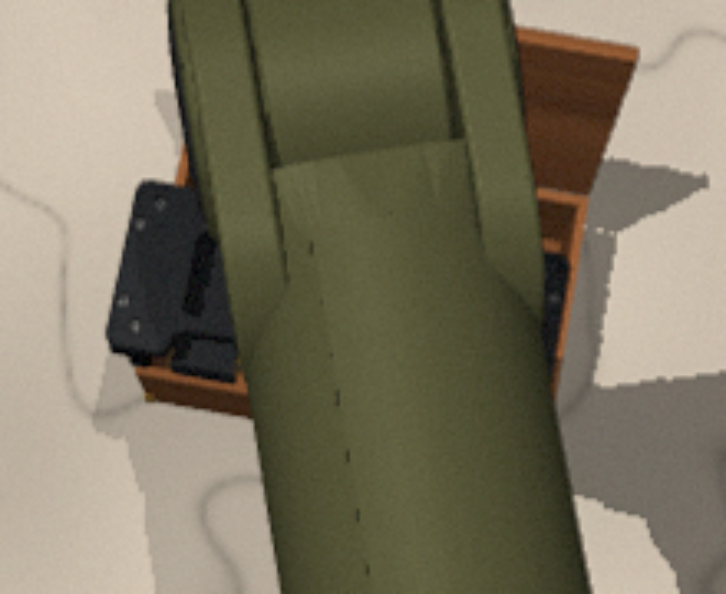

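View pics/s4.png

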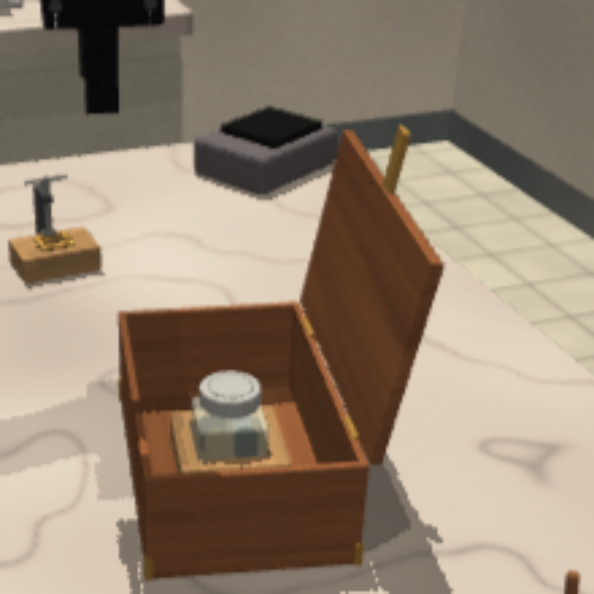

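The lid stands on its stop. In the side crop the cap's top is centred near (231,384); the arm hides it from the top view, so I'll step aside for a clear look.

{"api": "jog_arm", "payload": {
  "motion": [
    {"x": 0,"y": 4.5,"z": 0,"ax": 0,"ay": 0,"az": 0},
    {"x": 0,"y": 4.5,"z": 0,"ax": 0,"ay": 0,"az": 0},
    {"x": 0,"y": 4.5,"z": 0,"ax": 0,"ay": 0,"az": 0},
    {"x": 0,"y": 4.5,"z": 0,"ax": 0,"ay": 0,"az": 0},
    {"x": 0,"y": 4.5,"z": 0,"ax": 0,"ay": 0,"az": 0}
  ],
  "claw": 1
}}

```text
time_s: 10.4
tool_pos: [0.5146, 0.2228, 0.3333]
tool_rot: [180.0, 0.1, 168.0]
force: [0.7, -0.5, 0.5]
grip_width: 0.0864
grasp_force: 0.0
```

```bash
python3 - <<'E'
from h import *
im=env.read_camera("top");cv2.imwrite("pics/t5f.png",im[:,:,::-1]);cv2.imwrite("pics/t5.png",cv2.resize(im[100:270,240:420,::-1],None,fx=3.3,fy=3.3))
o=env.get_obs();print(o["time_s"],o["tool_pos"])
E
```

```text
10.45 [0.51368605 0.23262092 0.33161694]
```

View pics/t5.png

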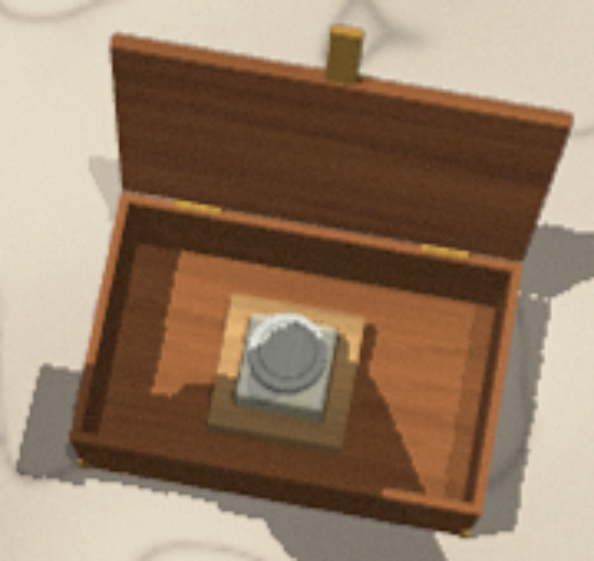

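The top crop shows the open case with the cap's top centred near (288,355) and the nest block's corners near (234,294), (367,316), (345,450) and (210,426).

```bash
python3 - <<'E'
from h import *
nest=onz("top",(240+289/3.3,100+372/3.3),.032);print("nest",nest)
C=HG-.082*N
for n,f,r in(("top","pics/t5f.png",(312,345,190,226)),("side","pics/s4f.png",(325,365,232,262))):
    im=cv2.imread(f);H,S,V=cv2.split(cv2.cvtColor(im,cv2.COLOR_BGR2HSV))
    x0,x1,y0,y1=r; m=np.zeros_like(S);m[y0:y1,x0:x1]=((S<45)&(V>75))[y0:y1,x0:x1]
    m=cv2.morphologyEx(m,cv2.MORPH_OPEN,np.ones((3,3),np.uint8))
    c=max(cv2.findContours(m,0,2)[0],key=cv2.contourArea);print(n,"bbox",cv2.boundingRect(c))
    cv2.imwrite(f"pics/m_{n}.png",np.hstack([cv2.resize(m[y0:y1,x0:x1]*255,None,fx=9,fy=9,interpolation=0)]))
print("top click",onz("top",(240+288/3.3,100+355/3.3),.082),"side click",onz("side",(260+231/2.7,100+384/2.7),.082))
for p in (onz("top",(240+288/3.3,100+355/3.3),.082),nest,onz("side",(260+231/2.7,100+384/2.7),.082)):
    d=p-C;print("case x",N@d,"y",d@[-N[1],N[0],0])
# check: predicted rim bbox of cap top for the nest estimate
for n in("top","side"):
    for nm,c in(("nest",nest),("click",onz("top",(240+288/3.3,100+355/3.3),.082))):
        P=np.array([proj(n,[c[0]+.025*np.cos(a),c[1]+.025*np.sin(a),.082]) for a in np.linspace(0,6.28,60)]);print(n,nm,P.min(0),P.max(0))
E
```

```text
nest [ 0.55970672 -0.01559433  0.032     ]
top bbox (312, 195, 30, 30)
side bbox (333, 237, 24, 24)
top click [ 0.55876943 -0.01420726  0.082     ] side click [ 0.56505278 -0.01215274  0.082     ]
case x -0.002627204073833208 y 0.005518345885276601
case x -0.0014220143794994471 y 0.0043564618945126175
case x 0.003091677369990611 y 0.008834348649904887
top nest [315.95830707 195.53782579] [339.90480049 218.80429813]
top click [315.3035843 195.9855146] [339.25425773 219.25959508]
side nest [332.52290506 237.60697806] [355.17592532 249.42700991]
side click [331.91560568 237.37718974] [354.54638704 249.17684354]
```

{"api": "jog_arm", "payload": {
  "motion": [
    {"x": -1.6,"y": -3.9,"z": 0,"ax": 0,"ay": 0,"az": 0},
    {"x": -1.6,"y": -3.9,"z": 0,"ax": 0,"ay": 0,"az": 0},
    {"x": -1.6,"y": -3.9,"z": 0,"ax": 0,"ay": 0,"az": 0},
    {"x": -1.6,"y": -3.9,"z": 0,"ax": 0,"ay": 0,"az": 0},
    {"x": -1.6,"y": -3.9,"z": 0,"ax": 0,"ay": 0,"az": 0}
  ]
}}

```text
time_s: 10.95
tool_pos: [0.5519, 0.0113, 0.3335]
tool_rot: [-180.0, 0.1, 168.0]
force: [0.2, 0.3, 0.7]
grip_width: 0.0868
grasp_force: 0.0
```

{"api": "jog_arm", "payload": {
  "motion": [
    {"x": -1.6,"y": -3.7,"z": 0,"ax": 0,"ay": 0,"az": 0},
    {"x": 0,"y": 0,"z": 4,"ax": 0,"ay": 0,"az": 7.3},
    {"x": 0,"y": 0,"z": 4,"ax": 0,"ay": 0,"az": 7.3},
    {"x": 0,"y": 0,"z": 4,"ax": 0,"ay": 0,"az": 7.4},
    {"x": 0,"y": 0,"z": 3,"ax": 0,"ay": 0,"az": 0}
  ]
}}

```text
time_s: 11.45
tool_pos: [0.5587, -0.0268, 0.1809]
tool_rot: [-179.9, -0.0, 145.8]
force: [-0.4, 1.2, -0.3]
grip_width: 0.0869
grasp_force: 0.0
```

{"api": "jog_arm", "payload": {
  "motion": [
    {"x": 0,"y": 0,"z": 0,"ax": 0,"ay": 0,"az": 0},
    {"x": 0,"y": 0,"z": 0,"ax": 0,"ay": 0,"az": 0},
    {"x": 0,"y": 0,"z": 0,"ax": 0,"ay": 0,"az": 0},
    {"x": 0,"y": 0,"z": 0,"ax": 0,"ay": 0,"az": 0},
    {"x": 0,"y": 0,"z": 0,"ax": 0,"ay": 0,"az": 0}
  ]
}}

```text
time_s: 11.95
tool_pos: [0.5596, -0.0257, 0.1846]
tool_rot: [179.9, 0.1, 146.0]
force: [-0.6, 0.2, 0.0]
grip_width: 0.087
grasp_force: 0.0
```

```bash
python3 - <<'E'
from h import *
o=env.get_obs();print(o["time_s"],o["tool_pos"],o["tool_rot"],o["force"],o["qpos"],to([.561,-.0145,.0625]))
E
```

```text
11.95 [ 0.55960244 -0.02568936  0.18462069] [1.79894106e+02 1.05782276e-01 1.46039613e+02] [-0.61829721  0.19646915  0.00187663] [-34.49085527   9.66413874  38.41809871 100.49098256  -6.34151842
  71.86805291  61.53450143] [ 0.53168847  0.98357243 12.21294642]
```

{"api": "jog_arm", "payload": {
  "motion": [
    {"x": 0.5,"y": 1.0,"z": 0,"ax": 0,"ay": 0,"az": 0},
    {"x": 0,"y": 0,"z": 4,"ax": 0,"ay": 0,"az": 0},
    {"x": 0,"y": 0,"z": 4,"ax": 0,"ay": 0,"az": 0},
    {"x": 0,"y": 0,"z": 2.2,"ax": 0,"ay": 0,"az": 0},
    {"x": 0,"y": 0,"z": 0,"ax": 0,"ay": 0,"az": 0}
  ]
}}

```text
time_s: 12.45
tool_pos: [0.5574, -0.0134, 0.0781]
tool_rot: [-179.8, -0.3, 146.1]
force: [-0.5, -0.1, -0.7]
grip_width: 0.0871
grasp_force: 0.0
```

{"api": "jog_arm", "payload": {
  "motion": [
    {"x": 0,"y": 0,"z": 0.8,"ax": 0,"ay": 0,"az": 0},
    {"x": 0,"y": 0,"z": 0.8,"ax": 0,"ay": 0,"az": 0},
    {"x": 0,"y": 0,"z": 0.4,"ax": 0,"ay": 0,"az": 0},
    {"x": 0,"y": 0,"z": 0,"ax": 0,"ay": 0,"az": 0},
    {"x": 0,"y": 0,"z": 0,"ax": 0,"ay": 0,"az": 0}
  ]
}}

```text
time_s: 12.95
tool_pos: [0.5605, -0.0146, 0.0617]
tool_rot: [180.0, 0.0, 146.0]
force: [0.5, -0.8, -0.1]
grip_width: 0.0871
grasp_force: 0.0
```

```bash
python3 - <<'E'
from h import *
o=env.get_obs();print(o["time_s"],o["tool_pos"],o["tool_rot"],o["force"],to([.561,-.0145,.0625]))
im=env.read_camera("side");cv2.imwrite("pics/s6.png",cv2.resize(im[140:300,260:440,::-1],None,fx=3.3,fy=3.3))
E
```

```text
12.95 [ 0.5604779  -0.01458155  0.06165644] [1.79960500e+02 3.40457820e-02 1.46026307e+02] [ 0.51885823 -0.77953419 -0.12816247] [-0.03879039  0.03599687 -0.08430795]
```

View pics/s6.png

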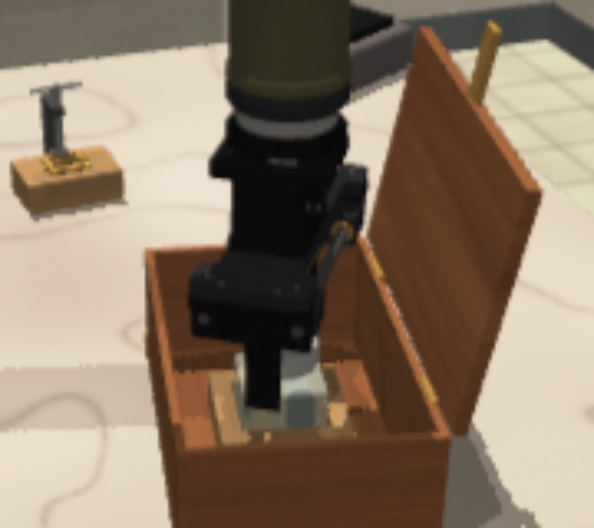

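The fingers straddle the cap and the hand is clear of the lid. I'll close lightly first to check centring.

{"api": "jog_arm", "payload": {
  "motion": [
    {"x": 0,"y": 0,"z": 0,"ax": 0,"ay": 0,"az": 0},
    {"x": 0,"y": 0,"z": 0,"ax": 0,"ay": 0,"az": 0},
    {"x": 0,"y": 0,"z": 0,"ax": 0,"ay": 0,"az": 0},
    {"x": 0,"y": 0,"z": 0,"ax": 0,"ay": 0,"az": 0},
    {"x": 0,"y": 0,"z": 0,"ax": 0,"ay": 0,"az": 0}
  ],
  "claw": -1,
  "squeeze": 10
}}

```text
time_s: 13.5
tool_pos: [0.5602, -0.0145, 0.0612]
tool_rot: [180.0, 0.0, 146.0]
force: [1.9, 2.5, 1.7]
grip_width: 0.0552
grasp_force: 2.1
```

{"api": "jog_arm", "payload": {
  "motion": [
    {"x": 0,"y": 0,"z": 0,"ax": 0,"ay": 0,"az": 0},
    {"x": 0,"y": 0,"z": 0,"ax": 0,"ay": 0,"az": 0},
    {"x": 0,"y": 0,"z": 0,"ax": 0,"ay": 0,"az": 0},
    {"x": 0,"y": 0,"z": 0,"ax": 0,"ay": 0,"az": 0},
    {"x": 0,"y": 0,"z": 0,"ax": 0,"ay": 0,"az": 0}
  ]
}}

```text
time_s: 14.0
tool_pos: [0.5611, -0.0137, 0.0617]
tool_rot: [179.9, 0.1, 146.1]
force: [3.4, 3.6, 1.9]
grip_width: 0.0493
grasp_force: 10.0
```

```bash
cat >st.py <<'E'
from h import *
o=env.get_obs();R=Ro.from_euler("xyz",o["tool_rot"],degrees=True).as_matrix()
print(o["time_s"],o["tool_pos"].round(4),o["tool_rot"].round(2),"Ftool",(R.T@o["force"]).round(2),"Mtool",(R.T@o["wrist_torque"]).round(3),o["grip_width"],o["grasp_force"])
E
python3 st.py
```

```text
14.0 [ 0.5611 -0.0137  0.0617] [1.7988e+02 7.0000e-02 1.4607e+02] Ftool [-0.79  4.89 -1.86] Mtool [-1.212 -0.135 -0.005] 0.04934170016492819 10.000060829047897
```

{"api": "jog_arm", "payload": {
  "motion": [
    {"x": 0,"y": 0.15,"z": 0,"ax": 0,"ay": 0,"az": 0},
    {"x": 0,"y": 0,"z": 0,"ax": 0,"ay": 0,"az": 0},
    {"x": 0,"y": 0,"z": 0,"ax": 0,"ay": 0,"az": 0},
    {"x": 0,"y": 0,"z": 0,"ax": 0,"ay": 0,"az": 0},
    {"x": 0,"y": 0,"z": 0,"ax": 0,"ay": 0,"az": -3}
  ],
  "squeeze": 50
}}

```text
time_s: 14.5
tool_pos: [0.561, -0.0134, 0.0613]
tool_rot: [-180.0, 0.0, 149.1]
force: [1.8, 2.0, 4.5]
grip_width: 0.0486
grasp_force: 50.0
```

{"api": "jog_arm", "payload": {
  "motion": [
    {"x": 0,"y": 0,"z": -0.02,"ax": 0,"ay": 0,"az": -4},
    {"x": 0,"y": 0,"z": -0.02,"ax": 0,"ay": 0,"az": -5},
    {"x": 0,"y": 0,"z": -0.02,"ax": 0,"ay": 0,"az": -5},
    {"x": 0,"y": 0,"z": -0.02,"ax": 0,"ay": 0,"az": -5},
    {"x": 0,"y": 0,"z": 0,"ax": 0,"ay": 0,"az": 0}
  ]
}}

```text
time_s: 15.0
tool_pos: [0.561, -0.0143, 0.062]
tool_rot: [-180.0, 0.0, 168.0]
force: [2.9, 0.9, 1.8]
grip_width: 0.0485
grasp_force: 50.0
```

```bash
python3 st.py
```

```text
15.0 [ 0.561  -0.0143  0.062 ] [-1.7995e+02  2.0000e-02  1.6802e+02] Ftool [-2.7   1.44 -1.77] Mtool [-0.162 -0.522 -0.011] 0.04847858739276378 49.99943409638945
```

{"api": "jog_arm", "payload": {
  "motion": [
    {"x": 0,"y": 0,"z": -0.02,"ax": 0,"ay": 0,"az": -4.4},
    {"x": 0,"y": 0,"z": -0.02,"ax": 0,"ay": 0,"az": -4.4},
    {"x": 0,"y": 0,"z": -0.02,"ax": 0,"ay": 0,"az": -4.4},
    {"x": 0,"y": 0,"z": -0.01,"ax": 0,"ay": 0,"az": -4.4},
    {"x": 0,"y": 0,"z": -0.01,"ax": 0,"ay": 0,"az": -4.4}
  ]
}}

```text
time_s: 15.5
tool_pos: [0.5613, -0.0145, 0.0627]
tool_rot: [-179.9, 0.0, -170.0]
force: [4.2, 0.2, 1.2]
grip_width: 0.0487
grasp_force: 50.0
```

```bash
python3 st.py; python3 - <<'E'
from h import *
im=env.read_camera("side");cv2.imwrite("pics/s7f.png",im[:,:,::-1])
E
```

```text
15.5 [ 0.5613 -0.0145  0.0627] [-1.7992e+02  4.0000e-02 -1.6998e+02] Ftool [-4.16 -0.49 -1.17] Mtool [-0.008 -0.801  0.077] 0.04874933612530048 49.99971067649312
```

{"api": "jog_arm", "payload": {
  "motion": [
    {"x": 0,"y": 0,"z": 0,"ax": 0,"ay": 0,"az": 0},
    {"x": 0,"y": 0,"z": 0,"ax": 0,"ay": 0,"az": 0},
    {"x": 0,"y": 0,"z": 0,"ax": 0,"ay": 0,"az": 0},
    {"x": 0,"y": 0,"z": 0,"ax": 0,"ay": 0,"az": 0},
    {"x": 0,"y": 0,"z": 0,"ax": 0,"ay": 0,"az": 0}
  ],
  "claw": 0.7
}}

```text
time_s: 16.05
tool_pos: [0.5604, -0.0134, 0.0624]
tool_rot: [180.0, -0.1, -170.0]
force: [0.2, -0.9, 0.1]
grip_width: 0.073
grasp_force: 0.0
```

```bash
python3 st.py
```

```text
16.05 [ 0.5604 -0.0134  0.0624] [ 1.7999e+02 -6.0000e-02 -1.7000e+02] Ftool [-0.07 -0.97 -0.06] Mtool [-0.048 -0.024 -0.059] 0.07296589452872415 0.0
```

{"api": "jog_arm", "payload": {
  "motion": [
    {"x": 0,"y": 0,"z": 0,"ax": 0,"ay": 0,"az": 8},
    {"x": 0,"y": 0,"z": 0,"ax": 0,"ay": 0,"az": 8},
    {"x": 0,"y": 0,"z": 0,"ax": 0,"ay": 0,"az": 8},
    {"x": 0,"y": 0,"z": 0,"ax": 0,"ay": 0,"az": 8},
    {"x": 0,"y": 0,"z": 0,"ax": 0,"ay": 0,"az": 8}
  ]
}}

```text
time_s: 16.55
tool_pos: [0.5607, -0.0133, 0.0627]
tool_rot: [-180.0, -0.0, 149.7]
force: [0.6, -0.6, 0.4]
grip_width: 0.0743
grasp_force: 0.0
```

{"api": "jog_arm", "payload": {
  "motion": [
    {"x": 0,"y": 0,"z": 0,"ax": 0,"ay": 0,"az": 4},
    {"x": 0,"y": 0,"z": 0,"ax": 0,"ay": 0,"az": 0},
    {"x": 0,"y": 0,"z": 0,"ax": 0,"ay": 0,"az": 0},
    {"x": 0,"y": 0,"z": 0,"ax": 0,"ay": 0,"az": 0},
    {"x": 0,"y": 0,"z": 0,"ax": 0,"ay": 0,"az": 0}
  ],
  "squeeze": 10,
  "claw": -1
}}

```text
time_s: 17.05
tool_pos: [0.5606, -0.0136, 0.0627]
tool_rot: [-180.0, -0.0, 146.1]
force: [-0.5, 0.8, 0.0]
grip_width: 0.0499
grasp_force: 10.0
```

{"api": "jog_arm", "payload": {
  "motion": [
    {"x": 0,"y": 0,"z": 0,"ax": 0,"ay": 0,"az": 0},
    {"x": 0,"y": 0,"z": 0,"ax": 0,"ay": 0,"az": 0},
    {"x": 0,"y": 0,"z": 0,"ax": 0,"ay": 0,"az": 0},
    {"x": 0,"y": 0,"z": 0,"ax": 0,"ay": 0,"az": 0},
    {"x": 0,"y": 0,"z": 0,"ax": 0,"ay": 0,"az": 0}
  ],
  "squeeze": 50
}}

```text
time_s: 17.55
tool_pos: [0.5607, -0.0135, 0.0627]
tool_rot: [-180.0, -0.0, 146.0]
force: [-2.3, 0.1, 0.7]
grip_width: 0.0491
grasp_force: 50.0
```

```bash
python3 st.py
```

```text
17.55 [ 0.5607 -0.0135  0.0627] [-1.7998e+02 -2.0000e-02  1.4603e+02] Ftool [ 2.03 -1.19 -0.69] Mtool [0.443 0.194 0.013] 0.04914093570413325 50.000135600566864
```

Stroke 2.

{"api": "jog_arm", "payload": {
  "motion": [
    {"x": 0,"y": 0,"z": -0.01,"ax": 0,"ay": 0,"az": -4.4},
    {"x": 0,"y": 0,"z": -0.02,"ax": 0,"ay": 0,"az": -4.4},
    {"x": 0,"y": 0,"z": -0.01,"ax": 0,"ay": 0,"az": -4.4},
    {"x": 0,"y": 0,"z": -0.02,"ax": 0,"ay": 0,"az": -4.4},
    {"x": 0,"y": 0,"z": -0.01,"ax": 0,"ay": 0,"az": -4.4}
  ]
}}

```text
time_s: 18.05
tool_pos: [0.5615, -0.0131, 0.0634]
tool_rot: [180.0, 0.1, 168.2]
force: [0.3, -1.3, -2.6]
grip_width: 0.0486
grasp_force: 50.0
```

{"api": "jog_arm", "payload": {
  "motion": [
    {"x": 0,"y": 0,"z": -0.01,"ax": 0,"ay": 0,"az": -4.4},
    {"x": 0,"y": 0,"z": -0.02,"ax": 0,"ay": 0,"az": -4.4},
    {"x": 0,"y": 0,"z": -0.01,"ax": 0,"ay": 0,"az": -4.4},
    {"x": 0,"y": 0,"z": -0.02,"ax": 0,"ay": 0,"az": -4.4},
    {"x": 0,"y": 0,"z": -0.01,"ax": 0,"ay": 0,"az": -4.4}
  ]
}}

```text
time_s: 18.55
tool_pos: [0.5616, -0.0132, 0.0641]
tool_rot: [-180.0, 0.1, -169.8]
force: [1.1, -0.2, -2.4]
grip_width: 0.0489
grasp_force: 50.0
```

```bash
python3 st.py
```

```text
18.55 [ 0.5616 -0.0132  0.0641] [-1.7999e+02  9.0000e-02 -1.6979e+02] Ftool [-1.04 -0.43  2.45] Mtool [ 0.055 -0.186  0.043] 0.04887568641617934 49.998937994241714
```

{"api": "jog_arm", "payload": {
  "motion": [
    {"x": 0,"y": 0,"z": 0,"ax": 0,"ay": 0,"az": 0},
    {"x": 0,"y": 0,"z": 0,"ax": 0,"ay": 0,"az": 0},
    {"x": 0,"y": 0,"z": 0,"ax": 0,"ay": 0,"az": 0},
    {"x": 0,"y": 0,"z": 0,"ax": 0,"ay": 0,"az": 0},
    {"x": 0,"y": 0,"z": 0,"ax": 0,"ay": 0,"az": 0}
  ],
  "claw": 0.7
}}

```text
time_s: 19.05
tool_pos: [0.561, -0.0132, 0.0642]
tool_rot: [180.0, 0.0, -170.0]
force: [0.1, -0.4, -0.4]
grip_width: 0.0729
grasp_force: 0.0
```

```bash
python3 st.py
```

```text
19.05 [ 0.561  -0.0132  0.0642] [ 1.7999e+02  1.0000e-02 -1.6999e+02] Ftool [-0.07 -0.44  0.37] Mtool [-0.013  0.008 -0.041] 0.07285759776163062 0.0
```

{"api": "jog_arm", "payload": {
  "motion": [
    {"x": 0,"y": 0,"z": 0,"ax": 0,"ay": 0,"az": 8},
    {"x": 0,"y": 0,"z": 0,"ax": 0,"ay": 0,"az": 8},
    {"x": 0,"y": 0,"z": 0,"ax": 0,"ay": 0,"az": 8},
    {"x": 0,"y": 0,"z": 0,"ax": 0,"ay": 0,"az": 8},
    {"x": 0,"y": 0,"z": 0,"ax": 0,"ay": 0,"az": 8}
  ]
}}

```text
time_s: 19.55
tool_pos: [0.561, -0.0133, 0.0642]
tool_rot: [180.0, 0.0, 149.7]
force: [-0.1, -0.2, -0.5]
grip_width: 0.0739
grasp_force: 0.0
```

{"api": "jog_arm", "payload": {
  "motion": [
    {"x": 0,"y": 0,"z": 0,"ax": 0,"ay": 0,"az": 4},
    {"x": 0,"y": 0,"z": 0,"ax": 0,"ay": 0,"az": 0},
    {"x": 0,"y": 0,"z": 0,"ax": 0,"ay": 0,"az": 0},
    {"x": 0,"y": 0,"z": 0,"ax": 0,"ay": 0,"az": 0},
    {"x": 0,"y": 0,"z": 0,"ax": 0,"ay": 0,"az": 0}
  ],
  "squeeze": 10,
  "claw": -1
}}

```text
time_s: 20.05
tool_pos: [0.561, -0.0132, 0.0643]
tool_rot: [180.0, 0.0, 146.1]
force: [0.2, 1.4, -0.7]
grip_width: 0.0499
grasp_force: 10.0
```

{"api": "jog_arm", "payload": {
  "motion": [
    {"x": 0,"y": 0,"z": 0,"ax": 0,"ay": 0,"az": 0},
    {"x": 0,"y": 0,"z": 0,"ax": 0,"ay": 0,"az": 0},
    {"x": 0,"y": 0,"z": 0,"ax": 0,"ay": 0,"az": 0},
    {"x": 0,"y": 0,"z": 0,"ax": 0,"ay": 0,"az": 0},
    {"x": 0,"y": 0,"z": 0,"ax": 0,"ay": 0,"az": 0}
  ],
  "squeeze": 40
}}

```text
time_s: 20.55
tool_pos: [0.561, -0.0132, 0.0642]
tool_rot: [180.0, 0.0, 146.0]
force: [1.3, 1.9, -0.7]
grip_width: 0.0492
grasp_force: 40.0
```

{"api": "jog_arm", "payload": {
  "motion": [
    {"x": 0,"y": 0,"z": -0.01,"ax": 0,"ay": 0,"az": -4.4},
    {"x": 0,"y": 0,"z": -0.02,"ax": 0,"ay": 0,"az": -4.4},
    {"x": 0,"y": 0,"z": -0.01,"ax": 0,"ay": 0,"az": -4.4},
    {"x": 0,"y": 0,"z": -0.02,"ax": 0,"ay": 0,"az": -4.4},
    {"x": 0,"y": 0,"z": -0.01,"ax": 0,"ay": 0,"az": -4.4}
  ]
}}

```text
time_s: 21.05
tool_pos: [0.5607, -0.0137, 0.0647]
tool_rot: [-180.0, -0.0, 168.2]
force: [0.9, -0.4, -0.2]
grip_width: 0.0493
grasp_force: 40.0
```

{"api": "jog_arm", "payload": {
  "motion": [
    {"x": 0,"y": 0,"z": -0.01,"ax": 0,"ay": 0,"az": -4.4},
    {"x": 0,"y": 0,"z": -0.02,"ax": 0,"ay": 0,"az": -4.4},
    {"x": 0,"y": 0,"z": -0.01,"ax": 0,"ay": 0,"az": -4.4},
    {"x": 0,"y": 0,"z": -0.02,"ax": 0,"ay": 0,"az": -4.4},
    {"x": 0,"y": 0,"z": -0.01,"ax": 0,"ay": 0,"az": -4.4}
  ]
}}

```text
time_s: 21.55
tool_pos: [0.5607, -0.0137, 0.0654]
tool_rot: [-180.0, -0.0, -169.8]
force: [0.4, 0.8, 0.3]
grip_width: 0.0492
grasp_force: 40.0
```

```bash
python3 st.py
```

```text
21.55 [ 0.5607 -0.0137  0.0654] [-1.7998e+02 -3.0000e-02 -1.6980e+02] Ftool [-0.58  0.71 -0.29] Mtool [-0.098  0.014 -0.017] 0.04921368465595796 39.999495539814234
```

Turned about 132° in total, with the torque gone. I'll lift gently and watch the force: about 0.4 N means the cap alone, about 5 N means the jar is coming too.

{"api": "jog_arm", "payload": {
  "motion": [
    {"x": 0,"y": 0,"z": -0.1,"ax": 0,"ay": 0,"az": 0},
    {"x": 0,"y": 0,"z": -0.1,"ax": 0,"ay": 0,"az": 0},
    {"x": 0,"y": 0,"z": -0.1,"ax": 0,"ay": 0,"az": 0},
    {"x": 0,"y": 0,"z": 0,"ax": 0,"ay": 0,"az": 0},
    {"x": 0,"y": 0,"z": 0,"ax": 0,"ay": 0,"az": 0}
  ]
}}

```text
time_s: 22.05
tool_pos: [0.5609, -0.0134, 0.0686]
tool_rot: [-180.0, 0.0, -170.0]
force: [-0.3, -0.7, 0.4]
grip_width: 0.0494
grasp_force: 40.0
```

```bash
python3 st.py; python3 - <<'E'
from h import *
im=env.read_camera("side");cv2.imwrite("pics/s8.png",cv2.resize(im[140:300,260:440,::-1],None,fx=3.3,fy=3.3))
E
```

```text
22.05 [ 0.5609 -0.0134  0.0686] [-1.8000e+02  1.0000e-02 -1.6999e+02] Ftool [ 0.4  -0.61 -0.38] Mtool [-0.074  0.01   0.029] 0.04935243343816284 39.99981723725796
```

{"api": "jog_arm", "payload": {
  "motion": [
    {"x": 0,"y": 0,"z": -0.4,"ax": 0,"ay": 0,"az": 0},
    {"x": 0,"y": 0,"z": -0.5,"ax": 0,"ay": 0,"az": 0},
    {"x": 0,"y": 0,"z": -0.5,"ax": 0,"ay": 0,"az": 0},
    {"x": 0,"y": 0,"z": -0.4,"ax": 0,"ay": 0,"az": 0},
    {"x": 0,"y": 0,"z": -0.3,"ax": 0,"ay": 0,"az": 0}
  ]
}}

```text
time_s: 22.6
tool_pos: [0.5612, -0.0133, 0.0902]
tool_rot: [180.0, 0.0, -170.0]
force: [-0.3, 0.4, 0.3]
grip_width: 0.0493
grasp_force: 40.0
```

{"api": "jog_arm", "payload": {
  "motion": [
    {"x": 0,"y": 0,"z": 0,"ax": 0,"ay": 0,"az": 0},
    {"x": 0,"y": 0,"z": 0,"ax": 0,"ay": 0,"az": 0},
    {"x": 0,"y": 0,"z": 0,"ax": 0,"ay": 0,"az": 0},
    {"x": 0,"y": 0,"z": 0,"ax": 0,"ay": 0,"az": 0},
    {"x": 0,"y": 0,"z": 0,"ax": 0,"ay": 0,"az": 0}
  ]
}}

```text
time_s: 23.1
tool_pos: [0.5608, -0.0134, 0.0894]
tool_rot: [180.0, -0.0, -170.0]
force: [0.7, -0.1, -1.0]
grip_width: 0.0492
grasp_force: 40.0
```

```bash
python3 st.py; python3 - <<'E'
from h import *
im=env.read_camera("side");cv2.imwrite("pics/s9.png",cv2.resize(im[140:300,260:440,::-1],None,fx=3.3,fy=3.3))
E
```

```text
23.1 [ 0.5608 -0.0134  0.0894] [ 1.8000e+02 -2.0000e-02 -1.6997e+02] Ftool [-0.69 -0.22  1.02] Mtool [-0.047  0.026  0.016] 0.049179574495038736 39.99999616295099
```

View pics/s9.png

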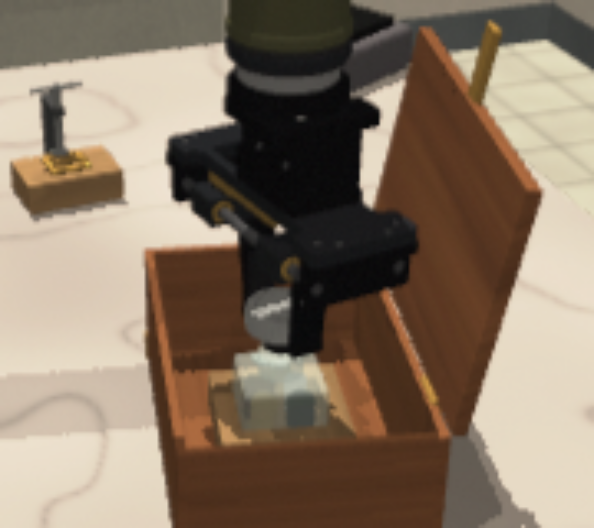

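The cap is off and held above the jar, which sits upright in the nest; the lid is still open. I'll zoom in to confirm the cap is level (around (270,315) in that crop).

```bash
python3 - <<'E'
from h import *
z=.066+.0073+.0208
im=env.read_camera("side")[:,:,::-1].copy()
cr=cv2.resize(im[210:275,315:365],None,fx=8,fy=9,interpolation=cv2.INTER_CUBIC)
cr2=cr.copy()
for zz,rc in((z,.025),(z+.016,.025),(.081,.0205)):
    P=np.array([proj("side",[.561+rc*np.cos(a),-.0138+rc*np.sin(a),zz]) for a in np.linspace(0,6.28,60)])
    P=((P-[315,210]+.5)*[8,9]).astype(int);cv2.polylines(cr2,[P],True,(0,0,255),1)
cv2.imwrite("pics/z.png",np.hstack([cr,cr2])[:600])
E
```

```text
(no output)
```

View pics/z.png

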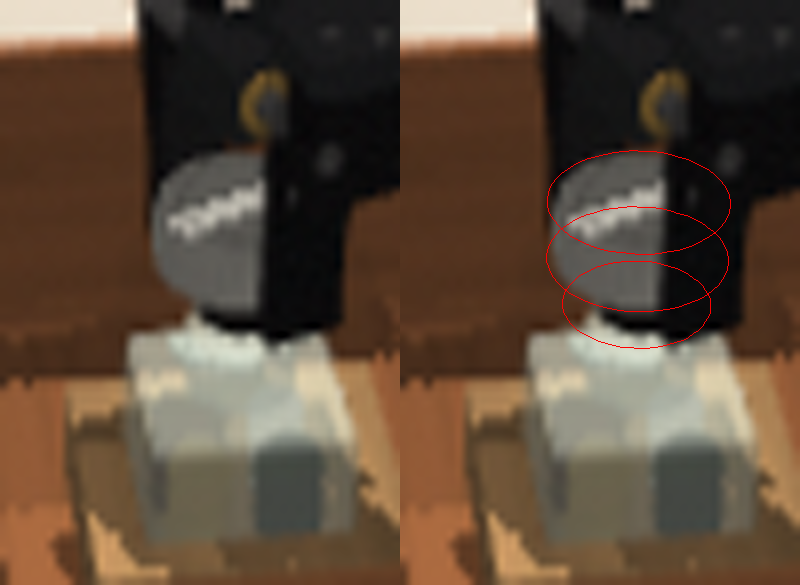

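The cap's outline matches the drawn level cylinder (edges near (152,235), (235,150) and (235,310)). The cap is level, about 13 mm above the mouth, and the jar is seated square in the nest.

```bash
python3 -c "
from cell import env
print(env.sign_off())"
```

```text
the job is handed in; nothing more can be done
None
```

I handed the job in at about 23 s: the lid rests open on its stop, the jar is seated upright in its nest, and the gripper holds the cap level about 13 mm above the jar's mouth.

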